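# Close up the sample chamber after alignment

## Task

Alignment is finished: take the alignment target out of the open sample chamber and stand it upright in the blue tray. Then fold the chamber's black cover fully shut and, only once it is shut, screw its brass thumbscrew clockwise until it is fully home, and leave everything released. Do not disturb the lens post, the amber bottle or the parts in the grey tray.

Things in the scene. Friction and masses are not known exactly. Their poses are not given: they have to be found in the camera images.
- chamber: Fixed grey sample chamber: open-topped box 170 x 170 x 85 mm high, walls and floor 6 mm. Origin: centre of its underside, on the table. Its x axis points from the front (thumbscrew side, nearer the robot) to the hinge at the rear; z up. Inside, at the middle of the front wall, a fixed block 28 x 30 mm, 76 mm high, receives the screw. Ports stick out 16 mm from its two sides.
- chamber_hinge (a point): Middle of the cover's hinge line, on the rear rim of the chamber: 85 mm behind the chamber's centre, 85 mm above the table. The hinge line runs along the chamber's y axis.
- cover (a joint): Angle of the black cover, a stiff panel 170 x 170 x 6 mm hinged at its rear edge: 0 shut on the rim; starts at 1.57 (upright) to 1.8 (leaning back, away from the robot). Pushed from behind towards the robot it folds shut. It stays where left when near upright and sinks slowly shut by itself from below 1.0. The target in the chamber blocks it.
- cover_edge (a point): Middle of the cover's free edge, on its outer face (the face that is on top when shut). 170 mm from the hinge line.
- screw (a joint): Angle left on the brass thumbscrew (rad): 0 is fully home, at a hard stop with its head down on the cover; starts at 7.5 to 9.5 (1.2 to 1.5 turns out). Clockwise, seen from above the shut cover, lowers the value; each radian lowers the head by 0.5 mm. Friction 0.04 N m until the stop; it stays where it is left.
- screw_top (a point): Centre of the top of the thumbscrew's head: round, knurled, brass, 38 mm diameter, 26 mm tall, white line on top. It is captive in the cover, on its centre line, 151 mm from the hinge line. Cover shut: its upper face is 91 mm above the table, the head's top 117 mm when home and up to 122 mm when out. Cover open: the head sticks out behind the cover.
- target_center (a point): Alignment target, loose, about 0.18 kg, in the chamber; this point is half-way up (57.5 mm above its underside), z up. Round base 40 mm diameter, 14 mm high; rod 12 mm; white head with red rings, 14 mm thick (x axis) x 34 mm wide (y axis), from 17.5 to 57.5 mm above this point. It stands within 30 mm of the chamber's centre; its head rises above the rim.
- blue_tray: Fixed open blue tray, 130 x 130 x 25 mm high, 4 mm walls and floor. Origin: centre of its underside. It stands to the left or right of the chamber; the grey tray is on the other side.
- grey_tray: Fixed open grey tray of the same size as the blue one, not used. It holds a small black lens ring and a short steel post, neither taller than 54 mm above the table, which must be left alone.
- lens_post_mid (a point): Bystander: a loose lens on a post, half-way up. Round base 56 mm in diameter, 160 mm tall, lens mount 48 mm across at the top. It stands behind the chamber, on one side (left or right).
- solvent_mid (a point): Bystander: loose amber bottle, half-way up. 56 mm in diameter, 120 mm tall, behind the chamber on the other side from the lens post.
- lens_cell: Bystander in the grey tray: black ring 25 mm in diameter, 12 mm high.
- post_piece: Bystander in the grey tray: steel post 13 mm in diameter, 50 mm high, upright.
There are look-alikes about, which are no part of the job. Of the things that look like the part that bears target_center, the smallest one is meant.

How it is judged:
By the outcome, as a careful person would: the job done as asked, in the order asked, and still so for the second after the job is handed in, with the robot touching nothing.
It also fails if it takes over 72 s, if anything falls off the work surface, if the arm or the gripper's body presses on something with over 40 N, if the wrist force passes 120 N, or if a joint passes its speed limit or range.

## Robot

A 6-joint arm with a two-finger parallel gripper is mounted at the origin on the work surface. World frame = base frame: x ahead of the robot, y to its left, z up, the work surface at z = 0. Lengths are in m, angles in degrees, forces in N, time in s.
With the tool pointing down it reaches from about 0.3 to 0.75 m from the base axis. Payload 8.5 kg.
Tool frame: the origin (TCP) lies between the finger pads; the fingertips stand 22 mm ahead of it and the grasp point (between the pads) lies 3 mm ahead of it (env.nose_length is the distance from the TCP to the fingertips, in m); z points along the fingers, x is the direction in which the jaws open and shut, and the axes are right-handed (so a half turn about z gives the same grasp; the last joint's range is limited). The gripper opens to 85 mm and grips with 20 to 120 N. Pads are 22 mm wide; open, the fingers measure 114 mm over their backs; the gripper's body (76 mm by 85 mm) begins 54 mm behind the grasp point. The pads swing forward as they close: fully open they stand 13 mm farther back than shut.
Start: joints at [56.247, 21.807, 74.336, -0, 83.858, -12.336], TCP at [0.201, 0.512, 0.253] pointing down, gripper open.
Joint ranges: [-178.18, 178.18], [-50.72, 133.34], [12.68, 142.11], [-81.47, 261.47], [9.98, 163.14], [-165.26, 165.26]. Speed limits (degrees/s): [136.94, 136.94, 180, 180, 180, 180].

## Interface

Orientations are given as a 3x3 rotation matrix whose columns are the frame's x, y, z axes.
In Python, from rig import env gives the robot as it stands.
- The arm moves only by the tool arm_command, never from a script. Its argument "steps" is a list of rows, each an object with "delta_pos": the shift along the world's x, y, z in mm, a list of three; "dr": the turn, a rotation vector about the world's x, y, z in degrees, a list of three. In form: [{"delta_pos": [dx, dy, dz], "dr": [wx, wy, wz]}, ...]. A call has 1 to 20 rows; each row shifts and turns the commanded pose from where the row before left it; what a row does not reach is not made up. A row lasts 1/10 s, in which the tool goes at most 50 mm and 8.59 degrees, less where a joint would pass 70% of its speed; a pose out of reach is approached as far as the arm can. A call with a gripper value outside its range is refused whole. "grip" is the opening, from 0 (shut) to 1 (fully open), set as the call begins (left out, the last holds). The fingers move at their own pace and stop on an object; "squeeze" is the grip in N (left out, the last holds). Time passes only in rows, so rows that do not move let the fingers close. It gives the time, the measured TCP pose, the force and the opening at its end, in the units of the state.
- env.observe(): the state, without advancing time (a new reading comes with each control period).
- env.get_image(name): name is "scene" or "top" or "wrist"; returns the picture (400x640x3 uint8, blue, green, red); there is no depth.
- env.get_calibration(name): a dict with "fx", "fy", "cx", "cy" (pixels), "k1" (the pictures are not rectified: a ray, as slopes to the right and down, at radius r is drawn at 1 + k1 r^2 times it, then the intrinsics apply), "view" (4x4, takes a point from world to camera coordinates). Camera axes: x right, y up, looking along -z (the intrinsics and any distortion apply to the point x, -y, -z); pixel columns grow to the right and rows downward; lengths in m; the calibration is good to about 2 mm. A picture is of the moment at which its call begins: read the wrist's pose just before it. get_calibration takes no time and is no camera call; for the wrist camera it gives the pose at the moment of the call.
- env.close_job(): hands the job in, once; it reports no verdict.
The state is a dict: "time_s": time; "q": joint angles; "qvel": joint speeds; "joint_efforts": joint torques, N m; "position": TCP position; "tool_rot": TCP orientation; "ft_force": force on the tool from outside, world axes, zero at the start; "wrist_torque": the same for the moment, N m; "grip_width": finger opening in m.
Only numpy, scipy, OpenCV 4.12 (cv2) and the standard library are available. Lean on these libraries where they do the work, as an engineer would, in place of code of your own. Each camera call takes 0.05 s, during which the arm holds its last target. There are 200 camera calls.

## Working session

There is one attempt and no reset: what is moved stays moved. The work goes in short steps, Python scripts to look and compute and a tool call to move; the robot and the scene stay as the last step left them, time stands still between calls to the robot, and variables do not carry over. Pictures are saved under pics/ and viewed, about 8 in all and at most 12, crops included, and the job is handed in when it is done.

Besides the shell and the picture viewer there is one more tool, called after ">>>" as name(argument=value, ...), one argument or row to a line, values as JSON. arm_command: Moves the arm, as the interface text tells. Its arguments: {"type":"object","properties":{"steps":{"type":"array"},"grip":{"type":"number"},"squeeze":{"type":"number"}},"required":["steps"]}

```bash
mkdir -p pics; ls; cat > h.py <<'E'
import numpy as np, cv2
from rig import env
def grab(n,fn=None):
    c=env.get_calibration(n); im=env.get_image(n).copy()
    if fn: cv2.imwrite('pics/'+fn,im)
    return im,c
def ray(c,u,v):
    xd=np.array([(u-c['cx'])/c['fx'],(v-c['cy'])/c['fy']]); x=xd.copy()
    for _ in range(20): x=xd/(1+c['k1']*(x@x))
    V=np.array(c['view']); R=V[:3,:3]; o=-R.T@V[:3,3]
    d=R.T@np.array([x[0],-x[1],-1]); return o,d/np.linalg.norm(d)
def onz(c,u,v,z):
    o,d=ray(c,u,v); return o+d*(z-o[2])/d[2]
def tri(c1,p1,c2,p2):
    o1,d1=ray(c1,*p1);o2,d2=ray(c2,*p2)
    s=np.linalg.lstsq(np.c_[d1,-d2],o2-o1,rcond=None)[0]
    a=o1+d1*s[0];b=o2+d2*s[1]; return (a+b)/2,np.linalg.norm(a-b)
def proj(c,p):
    V=np.array(c['view']); q=V[:3,:3]@np.array(p)+V[:3,3]; x=np.array([q[0],-q[1]])/-q[2]
    x=x*(1+c['k1']*(x@x)); return np.array([x[0]*c['fx']+c['cx'],x[1]*c['fy']+c['cy']])
E
python3 - <<'E'
from h import *
for n in ['scene','top']:
    im,c=grab(n,n+'0.png'); V=np.array(c['view']); print(n,c['fx'],c['k1'],-V[:3,:3].T@V[:3,3])
print(env.observe()['time_s'])
E
```

```text
pics
scene 477.53031415492023 0.0468481764738458 [0.93326256 0.74793323 0.7800592 ]
top 457.6196175087465 -0.056410646102042876 [0.40384517 0.01217624 1.25248326]
0.1
```

View pics/scene0.png

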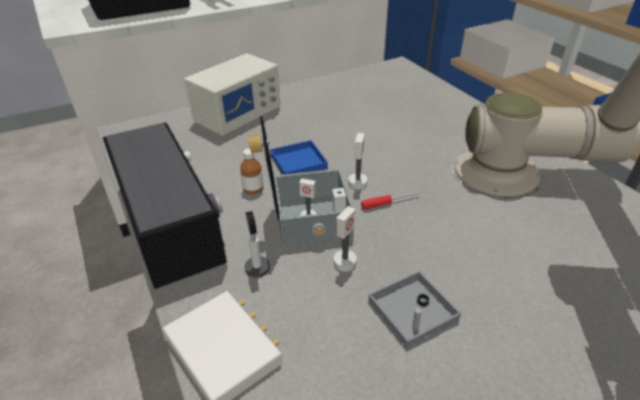

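View pics/top0.png

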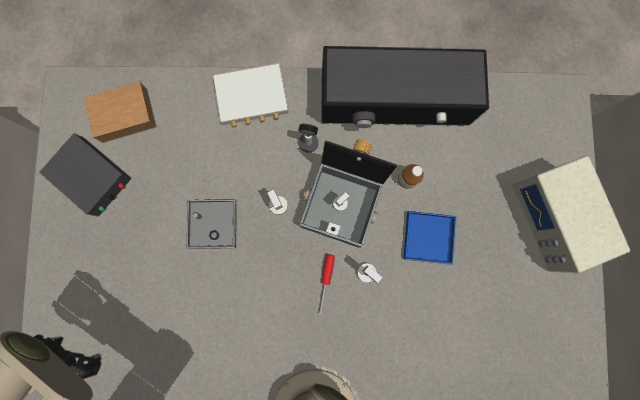

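Top shows three target-like items: in the chamber (341,201), left outside (277,203), right outside (370,272). In the scene view they are at (307,195), (346,225) and (358,155). The one in the chamber is the smallest and fits the description. The blue tray is at (429,237), grey tray (212,223), lens post (308,138), bottle (411,176). I'll check the choice in a close crop.

```bash
python3 - <<'E'
import cv2,numpy as np
t=cv2.imread('pics/top0.png')[125:285,255:465]; s=cv2.imread('pics/scene0.png')[110:280,220:420]
t=cv2.resize(t,None,fx=3.75,fy=3.75,interpolation=cv2.INTER_CUBIC)
cv2.imwrite('pics/c1.png',t)
E
```

```text
(no output)
```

View pics/c1.png

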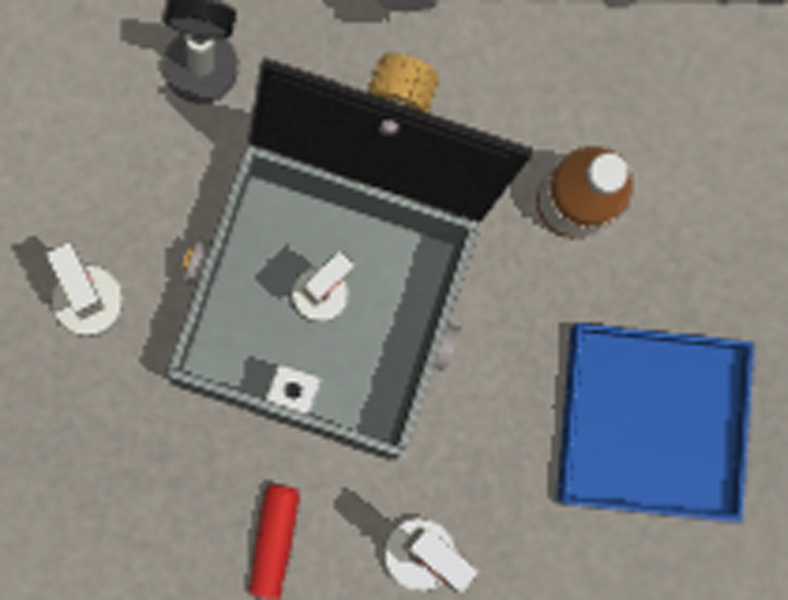

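```bash
python3 - <<'E'
from h import *
c=env.get_calibration('top'); f=lambda u,v,z: onz(c,u/3.75+255-.37,v/3.75+125-.37,z)
np.set_printoptions(precision=4,suppress=True)
R=[f(*p,.085) for p in [(252,150),(478,222),(400,455),(170,377)]]
for r in R: print(r)
print('ctr',np.mean(R,0)); fx=(R[0]+R[1]-R[2]-R[3]); print('yaw',np.degrees(np.arctan2(fx[1],fx[0])), [np.linalg.norm(R[i]-R[i-1]) for i in range(4)])
print('block hole',f(293,390,.076),'base',f(320,293,.020))
im=cv2.imread('pics/top0.png').astype(int)
# white head: mask
b,g,r=im[...,0],im[...,1],im[...,2]
m=((im.min(2)>200)).astype(np.uint8); n,l,s,ce=cv2.connectedComponentsWithStats(m)
for i in range(1,n):
    x,y,w,h,a=s[i]
    if 255<x<400 and 150<y<290: 
        q=cv2.minAreaRect(np.argwhere(l==i)[:,::-1].astype(np.float32)); print(s[i],ce[i],q)
for z in (.121,): 
    a,b2=f(349,256,z),f(314,300,z); print('headtop',a,b2,(a+b2)/2)
m=((b-r>60)&(b>90)).astype(np.uint8)[:, 390:470]; k=cv2.findContours(m,0,2)[0]; k=max(k,key=cv2.contourArea); q=cv2.minAreaRect(k.reshape(-1,2).astype(np.float32)); print(q)
P=[onz(c,x+390,y,.025) for x,y in cv2.boxPoints(q)]; print('blue',np.array(P),np.mean(P,0))
# cover free edge corners
o1=f(262,60,.255);o2=f(530,152,.255);print('cover edge',o1,o2)
print('post base',f(200,65,0),'bottle base',f(572,208,0),'bottle top',f(608,172,.12))
for p in [(88,300),(420,553)]: print(f(*p,.014))
for p in [(73,272),(443,560)]: print('top',f(*p,.13))
E
```

```text
[ 0.6458 -0.012   0.085 ]
[ 0.5973 -0.1687  0.085 ]
[ 0.4366 -0.1144  0.085 ]
[0.4877 0.0423 0.085 ]
ctr [ 0.5418 -0.0632  0.085 ]
yaw -18.807398759788178 [np.float64(0.16722806606683194), np.float64(0.164057001264939), np.float64(0.16969302371328557), np.float64(0.16483498369062277)]
block hole [ 0.4804 -0.0419  0.076 ] base [ 0.5545 -0.0636  0.02  ]
[268 190  19  24 213] [277.0892 202.1033] ((277.88238525390625, 201.0294189453125), (24.25356101989746, 15.764815330505371), 75.96376037597656)
[337 193  12  11  61] [342.2131 197.8852] ((342.2500305175781, 197.75003051757812), (4.242640495300293, 12.020814895629883), 45.0)
[334 200  13  10  62] [341.0323 205.7742] ((340.61767578125, 205.47061157226562), (8.00367546081543, 13.096923828125), 75.96376037597656)
[327 223  13  12  83] [333.     228.3253] ((333.0, 228.50003051757812), (11.067971229553223, 9.17060375213623), 18.434947967529297)
[362 264  20  18 147] [372.1224 272.483 ] ((371.5000305175781, 271.5000305175781), (22.62741470336914, 8.485280990600586), 45.0)
[358 272  13  10  67] [363.8358 277.6119] ((363.3999938964844, 277.7000427246094), (14.758047103881836, 5.366562843322754), 26.56505012512207)
headtop [ 0.5672 -0.0766  0.121 ] [ 0.5374 -0.0534  0.121 ] [ 0.5523 -0.065   0.121 ]
((40.295082092285156, 237.25411987304688), (47.893409729003906, 48.61769104003906), 5.194429397583008)
blue [[ 0.4039 -0.2359  0.025 ]
 [ 0.534  -0.2496  0.025 ]
 [ 0.5237 -0.38    0.025 ]
 [ 0.3933 -0.3645  0.025 ]] [ 0.4637 -0.3075  0.025 ]
cover edge [ 0.6655 -0.0139  0.255 ] [ 0.6117 -0.1738  0.255 ]
post base [0.7279 0.0258 0.    ] bottle base [ 0.6229 -0.2522  0.    ] bottle top [ 0.6269 -0.2517  0.12  ]
[0.548  0.1046 0.014 ]
[ 0.3689 -0.1364  0.014 ]
top [0.5529 0.1062 0.13  ]
top [ 0.3678 -0.1374  0.13  ]
```

```bash
python3 - <<'E'
from h import *
np.set_printoptions(precision=4,suppress=True)
o=env.observe(); R=np.array(o['tool_rot']); print(o['position'],R,np.degrees(np.arctan2(R[1,0],R[0,0])),o['q'],o['grip_width'],o['ft_force'])
c=env.get_calibration('wrist'); V=np.array(c['view']); print('wristcam in tool',R.T@(-V[:3,:3].T@V[:3,3]-o['position']), c['fx'])
# two-view check of target head top / screw
im=cv2.imread('pics/scene0.png')[105:285,215:415]; cv2.imwrite('pics/c2.png',cv2.resize(im,None,fx=3.3,fy=3.3,interpolation=cv2.INTER_CUBIC))
E
```

```text
[0.2007 0.5118 0.2528] [[ 0.3652  0.9309 -0.0007]
 [ 0.9309 -0.3652 -0.0011]
 [-0.0013 -0.0003 -1.    ]] 68.58209969171655 [ 56.2472  21.8382  74.3801  -0.0014  83.8596 -12.3348] 0.08574142855523793 [ 0.019   0.1522 -0.792 ]
wristcam in tool [ 0.0011 -0.0677 -0.1203] 355.86988863454724
```

View pics/c2.png

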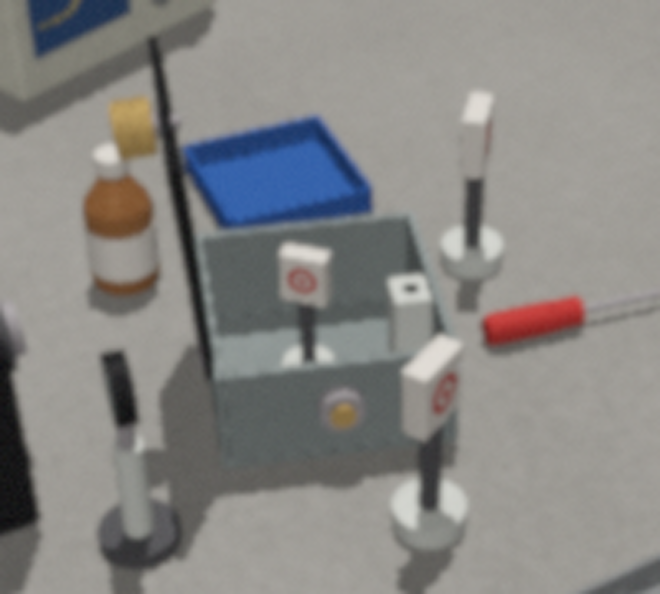

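The crop confirms that the target in the chamber is the smallest of the three, with its head free. I'll move above it.

>>> arm_command(
  steps=[
    {"delta_pos": [25,-41,0],"dr": [0,0,-1.2]},
    {"delta_pos": [25,-41,0],"dr": [0,0,-1.2]},
    {"delta_pos": [25,-41,0],"dr": [0,0,-1.2]},
    {"delta_pos": [25,-41,0],"dr": [0,0,-1.2]},
    {"delta_pos": [25,-41,0],"dr": [0,0,-1.2]},
    {"delta_pos": [25,-41,0],"dr": [0,0,-1.2]},
    {"delta_pos": [25,-41,0],"dr": [0,0,-1.2]},
    {"delta_pos": [25,-41,0],"dr": [0,0,-1.2]},
    {"delta_pos": [25,-41,0],"dr": [0,0,-1.2]},
    {"delta_pos": [25,-41,0],"dr": [0,0,-1.2]},
    {"delta_pos": [25,-41,0],"dr": [0,0,-1.2]},
    {"delta_pos": [25,-41,0],"dr": [0,0,-1.2]},
    {"delta_pos": [25,-41,0],"dr": [0,0,-1.2]},
    {"delta_pos": [25,-41,0],"dr": [0,0,-1.2]},
    {"delta_pos": [0,0,0],"dr": [0,0,0]},
    {"delta_pos": [0,0,0],"dr": [0,0,0]},
  ],
  grip=0.5,
)

```text
time_s: 1.7
position: [0.5508, -0.0627, 0.2525]
tool_rot: [[0.62, 0.785, -0.002], [0.785, -0.62, 0.001], [-0.0, -0.002, -1.0]]
ft_force: [-0.4, -0.4, 0.1]
grip_width: 0.0427
```

```bash
python3 - <<'E'
from h import *
np.set_printoptions(precision=4,suppress=True)
o=env.observe(); im,c=grab('wrist','w1.png'); print(o['time_s'],o['position'],o['grip_width'])
print(proj(c,[.552,-.065,.121]))
E
```

```text
1.7 [ 0.5508 -0.0627  0.2525] 0.04273666190056119
[319.0967 196.034 ]
```

View pics/w1.png

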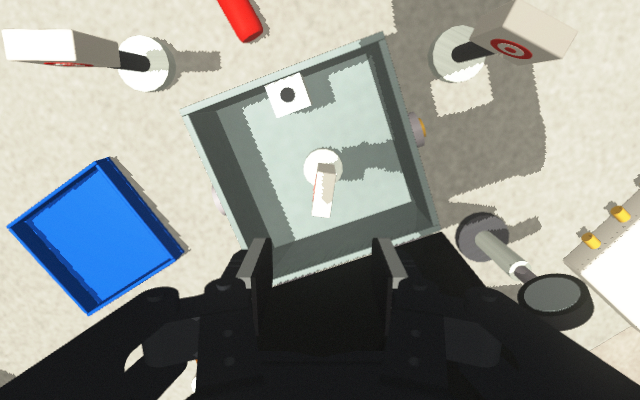

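```bash
python3 - <<'E'
from h import *
np.set_printoptions(precision=4,suppress=True)
c=env.get_calibration('wrist')
P=[onz(c,u,v,.121) for u,v in [(316,165),(335,167),(331,218),(312,216)]]; print(np.array(P),np.mean(P,0))
d=P[3]+P[2]-P[0]-P[1]; print(np.linalg.norm(d)/2,np.degrees(np.arctan2(d[1],d[0])))
print('base',onz(c,323,167,.02),'rim',[onz(c,*p,.085) for p in [(183,112),(383,35),(438,232)]],'hole',onz(c,288,95,.076))
print('tray',np.mean([onz(c,*p,.025) for p in [(8,226),(108,158),(186,250),(88,315)]],0))
V=np.array(c['view']);print(-V[:3,:3].T@V[:3,3])
E
python3 -c "
import cv2;im=cv2.imread('pics/w1.png')[140:240,270:380];cv2.imwrite('pics/w1c.png',cv2.resize(im,None,fx=5,fy=5,interpolation=2))"
```

```text
[[ 0.5323 -0.0515  0.121 ]
 [ 0.5419 -0.0417  0.121 ]
 [ 0.5707 -0.0677  0.121 ]
 [ 0.5607 -0.0779  0.121 ]] [ 0.5514 -0.0597  0.121 ]
0.03881409666666228 -42.4510259715377
base [ 0.552  -0.0603  0.02  ] rim [array([ 0.4384, -0.1126,  0.085 ]), array([0.4906, 0.045 , 0.085 ]), array([ 0.6486, -0.0096,  0.085 ])] hole [ 0.4796 -0.0395  0.076 ]
tray [ 0.4645 -0.2967  0.025 ]
[ 0.4978 -0.0191  0.3732]
```

View pics/w1c.png

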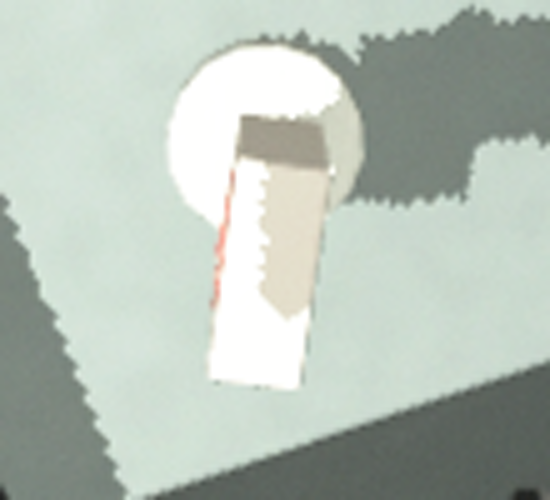

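```bash
python3 - <<'E'
from h import *
np.set_printoptions(precision=4,suppress=True)
c=env.get_calibration('wrist')
P=[onz(c,u-.4,v-.4,.121) for u,v in [(317.2,171.4),(336.2,173.6),(330,217.6),(311.6,215.6)]]; print(np.mean(P,0))
d=P[3]+P[2]-P[0]-P[1]; print(np.linalg.norm(d)/2,np.degrees(np.arctan2(d[1],d[0])))
E
```

```text
[ 0.5528 -0.061   0.121 ]
0.03387585758326724 -45.477567327487954
```

>>> arm_command(
  steps=[
    {"delta_pos": [1.8,1.2,-30],"dr": [0,0,-7.2]},
    {"delta_pos": [0,0,-40],"dr": [0,0,0]},
    {"delta_pos": [0,0,-40],"dr": [0,0,0]},
    {"delta_pos": [0,0,-25],"dr": [0,0,0]},
    {"delta_pos": [0,0,-14],"dr": [0,0,0]},
    {"delta_pos": [0,0,0],"dr": [0,0,0]},
    {"delta_pos": [0,0,0],"dr": [0,0,0]},
  ],
)

```text
time_s: 2.45
position: [0.5526, -0.06, 0.1052]
tool_rot: [[0.711, 0.703, 0.001], [0.703, -0.711, -0.0], [0.0, 0.001, -1.0]]
ft_force: [0.0, 0.6, 0.1]
grip_width: 0.0424
```

>>> arm_command(
  steps=[
    {"delta_pos": [0,0,0],"dr": [0,0,0]},
    {"delta_pos": [0,0,0],"dr": [0,0,0]},
    {"delta_pos": [0,0,0],"dr": [0,0,0]},
    {"delta_pos": [0,0,0],"dr": [0,0,0]},
    {"delta_pos": [0,0,0],"dr": [0,0,0]},
    {"delta_pos": [0,0,0],"dr": [0,0,0]},
    {"delta_pos": [0,0,10],"dr": [0,0,0]},
    {"delta_pos": [0,0,0],"dr": [0,0,0]},
  ],
  grip=0,
  squeeze=40,
)

```text
time_s: 3.25
position: [0.5531, -0.0609, 0.1155]
tool_rot: [[0.712, 0.702, 0.002], [0.702, -0.712, -0.001], [0.001, 0.002, -1.0]]
ft_force: [0.2, -0.5, -2.5]
grip_width: 0.0134
```

>>> arm_command(
  steps=[
    {"delta_pos": [0,0,20],"dr": [0,0,0]},
    {"delta_pos": [0,0,40],"dr": [0,0,0]},
    {"delta_pos": [0,0,40],"dr": [0,0,0]},
    {"delta_pos": [-7,-20,0],"dr": [0,0,0]},
    {"delta_pos": [-14,-40,0],"dr": [0,0,0]},
    {"delta_pos": [-15,-40,0],"dr": [0,0,0]},
    {"delta_pos": [-15,-40,0],"dr": [0,0,0]},
    {"delta_pos": [-15,-40,0],"dr": [0,0,0]},
    {"delta_pos": [-15,-40,0],"dr": [0,0,0]},
    {"delta_pos": [-8,-23,0],"dr": [0,0,0]},
    {"delta_pos": [0,0,0],"dr": [0,0,0]},
    {"delta_pos": [0,0,-30],"dr": [0,0,0]},
    {"delta_pos": [0,0,-40],"dr": [0,0,0]},
    {"delta_pos": [0,0,-25],"dr": [0,0,0]},
    {"delta_pos": [0,0,-10],"dr": [0,0,0]},
    {"delta_pos": [0,0,0],"dr": [0,0,0]},
    {"delta_pos": [0,0,0],"dr": [0,0,0]},
  ],
)

```text
time_s: 4.95
position: [0.4643, -0.304, 0.1105]
tool_rot: [[0.712, 0.702, 0.001], [0.702, -0.712, -0.001], [0.0, 0.002, -1.0]]
ft_force: [0.2, 0.3, -1.6]
grip_width: 0.0138
```

>>> arm_command(
  steps=[
    {"delta_pos": [0,0,-4],"dr": [0,0,0]},
    {"delta_pos": [0,0,-2],"dr": [0,0,0]},
    {"delta_pos": [0,0,-1],"dr": [0,0,0]},
    {"delta_pos": [0,0,0],"dr": [0,0,0]},
    {"delta_pos": [0,0,0],"dr": [0,0,0]},
  ],
)

```text
time_s: 5.45
position: [0.4638, -0.304, 0.1033]
tool_rot: [[0.712, 0.702, 0.001], [0.702, -0.712, -0.001], [-0.0, 0.001, -1.0]]
ft_force: [-1.7, 2.2, 5.5]
grip_width: 0.0139
```

```bash
python3 - <<'E'
from h import *
np.set_printoptions(precision=4,suppress=True)
o=env.observe(); print(o['ft_force'],o['position'])
im,c=grab('scene','s2.png'); p=proj(c,o['position']).astype(int); print(p)
a=im[max(p[1]-60,0):p[1]+60,p[0]-70:p[0]+70]; t,ct=grab('top'); b=t[125:245,300:440]
a=cv2.resize(a,(560,480),interpolation=2)[:, :]; b=cv2.resize(b,(560,480),interpolation=2)
cv2.imwrite('pics/s2c.png',np.hstack([a[:,80:470],b[:,150:]]))
E
```

```text
[-1.7082  2.2488  5.5386] [ 0.4638 -0.304   0.1033]
[297 130]
```

View pics/s2c.png

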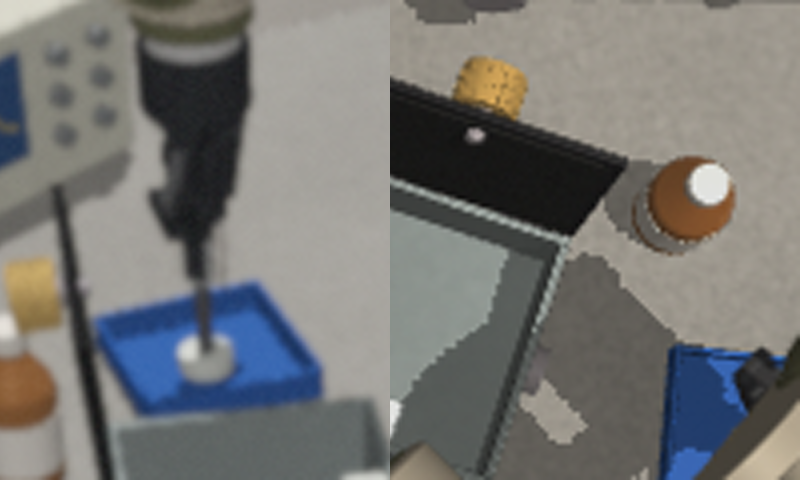

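Standing on the tray floor with its base flat. Release it and go round behind the cover.

>>> arm_command(
  steps=[
    {"delta_pos": [0,0,0],"dr": [0,0,0]},
    {"delta_pos": [0,0,0],"dr": [0,0,0]},
    {"delta_pos": [0,0,0],"dr": [0,0,0]},
    {"delta_pos": [0,0,0],"dr": [0,0,0]},
    {"delta_pos": [0,0,15],"dr": [0,0,0]},
    {"delta_pos": [0,0,45],"dr": [0,0,0]},
    {"delta_pos": [0,0,50],"dr": [0,0,0]},
    {"delta_pos": [0,0,50],"dr": [0,0,0]},
    {"delta_pos": [0,0,47],"dr": [0,0,0]},
    {"delta_pos": [0,0,0],"dr": [0,0,0]},
  ],
  grip=0.45,
)

```text
time_s: 6.55
position: [0.4647, -0.3047, 0.3159]
tool_rot: [[0.712, 0.702, 0.009], [0.702, -0.712, -0.009], [0.0, 0.012, -1.0]]
ft_force: [-0.3, 0.2, -0.3]
grip_width: 0.0384
```

>>> arm_command(
  steps=[
    {"delta_pos": [33.5,25.5,0],"dr": [0,0,4.5]},
    {"delta_pos": [33.5,25.5,0],"dr": [0,0,4.5]},
    {"delta_pos": [33.5,25.5,0],"dr": [0,0,4.5]},
    {"delta_pos": [33.5,25.5,0],"dr": [0,0,4.5]},
    {"delta_pos": [33.5,25.5,0],"dr": [0,0,4.5]},
    {"delta_pos": [33.5,25.5,0],"dr": [0,0,4.2]},
    {"delta_pos": [0,0,0],"dr": [0,0,0]},
    {"delta_pos": [0,0,0],"dr": [0,0,0]},
  ],
  grip=0,
)

```text
time_s: 7.35
position: [0.6649, -0.1502, 0.3078]
tool_rot: [[0.32, 0.947, -0.002], [0.947, -0.32, 0.001], [-0.0, -0.002, -1.0]]
ft_force: [-0.6, -0.1, -0.2]
grip_width: 0.0002
```

```bash
python3 - <<'E'
from h import *
np.set_printoptions(precision=4,suppress=True)
o=env.observe(); print(o['position'],o['q'],o['grip_width'],o['ft_force'])
im,c=grab('scene'); t,ct=grab('top','t3.png')
a=cv2.resize(im[60:240,220:420],(440,396),interpolation=2); b=cv2.resize(t[120:280,300:460],(396,396),interpolation=2)
cv2.imwrite('pics/s3.png',np.hstack([a[:,:400],b]))
E
```

```text
[ 0.6649 -0.1502  0.3078] [-22.6508  34.9134  43.0019  -0.0138 102.2019 -93.986 ] 0.00018062403288539132 [-0.6496 -0.1102 -0.2392]
```

View pics/s3.png

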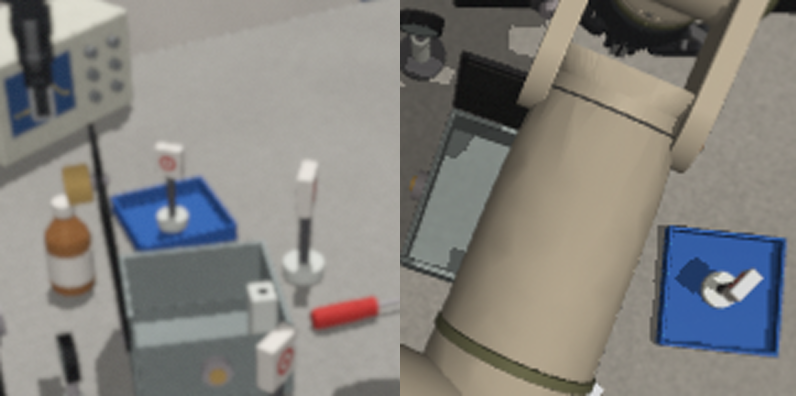

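>>> arm_command(
  steps=[
    {"delta_pos": [0,0,-35],"dr": [0,0,0]},
    {"delta_pos": [0,0,-35],"dr": [0,0,0]},
    {"delta_pos": [0,0,0],"dr": [0,0,0]},
    {"delta_pos": [-9,3,0],"dr": [0,0,0]},
    {"delta_pos": [-9,3,0],"dr": [0,0,0]},
    {"delta_pos": [-9,3,0],"dr": [0,0,0]},
    {"delta_pos": [-9,3,0],"dr": [0,0,0]},
    {"delta_pos": [0,0,0],"dr": [0,0,0]},
    {"delta_pos": [0,0,0],"dr": [0,0,0]},
  ],
)

```text
time_s: 8.35
position: [0.6288, -0.1394, 0.2409]
tool_rot: [[0.322, 0.947, 0.002], [0.947, -0.322, -0.001], [-0.0, 0.002, -1.0]]
ft_force: [0.0, 0.0, -0.3]
grip_width: 0.0002
```

```bash
python3 - <<'E'
from h import *
np.set_printoptions(precision=1,suppress=True)
o=env.observe(); p=np.array(o['position']); ex=np.array([.947,-.3206]); d=p[:2]-[.542,-.062]; x0=d@ex; print(p*1000,x0,o['ft_force'],o['time_s'])
r=.13; prev=np.array([x0*1000,p[2]*1000])
for t in [88,82,76,70,64,58,52,46,40,34,28,22,16,10,5,2,0]:
    a=np.radians(t); q=1000*np.array([.085-r*np.cos(a)+.006*np.sin(a)+.011, .085+r*np.sin(a)+.006*np.cos(a)+.022]); dd=q-prev; prev=q
    print(t,q,dd[0]*ex,dd[1])
E
```

```text
[ 628.8 -139.4  240.9] 0.10702722563068905 [ 0.   0.  -0.3] 8.35
88 [ 97.5 237.1] [-9.1  3.1] -3.817045448915451
82 [ 83.8 236.6] [-12.9   4.4] -0.5603169505328935
76 [ 70.4 234.6] [-12.8   4.3] -1.979911752687002
70 [ 57.2 231.2] [-12.5   4.2] -3.3778142273554295
64 [ 44.4 226.5] [-12.1   4.1] -4.738708662495924
58 [ 32.2 220.4] [-11.6   3.9] -6.047684813891578
52 [ 20.7 213.1] [-10.9   3.7] -7.290401264906791
46 [ 10.  204.7] [-10.1   3.4] -8.453242554049183
40 [  0.3 195.2] [-9.2  3.1] -9.523468348814674
34 [ -8.4 184.7] [-8.2  2.8] -10.489353031436622
28 [-16.  173.3] [-7.1  2.4] -11.340314167207964
22 [-22.3 161.3] [-6.  2.] -12.067028447850106
16 [-27.3 148.6] [-4.8  1.6] -12.661533839629442
10 [-31.  135.5] [-3.5  1.2] -13.117316817065614
5 [-33.  124.3] [-1.9  0.6] -11.175694869028149
2 [-33.7 117.5] [-0.7  0.2] -6.774135212306362
0 [-34. 113.] [-0.3  0.1] -4.533279533439682
```

>>> arm_command(
  steps=[
    {"delta_pos": [-9,3,-4],"dr": [0,0,0]},
    {"delta_pos": [-13,4.4,0],"dr": [0,0,0]},
    {"delta_pos": [-13,4.4,-2],"dr": [0,0,0]},
    {"delta_pos": [-12.5,4.2,-3],"dr": [0,0,0]},
    {"delta_pos": [-12,4.1,-5],"dr": [0,0,0]},
    {"delta_pos": [-11.6,3.9,-6],"dr": [0,0,0]},
    {"delta_pos": [-11,3.7,-7.5],"dr": [0,0,0]},
    {"delta_pos": [-10,3.4,-8.5],"dr": [0,0,0]},
  ],
)

```text
time_s: 9.15
position: [0.5366, -0.1082, 0.2039]
tool_rot: [[0.321, 0.947, 0.001], [0.947, -0.321, -0.001], [-0.0, 0.001, -1.0]]
ft_force: [-0.6, -1.2, 1.0]
grip_width: 0.0001
```

```bash
python3 - <<'E'
from h import *
im,c=grab('scene','s4.png'); cv2.imwrite('pics/s4c.png',cv2.resize(im[60:260,200:420],None,fx=2.5,fy=2.5,interpolation=2))
E
```

```text
(no output)
```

View pics/s4c.png

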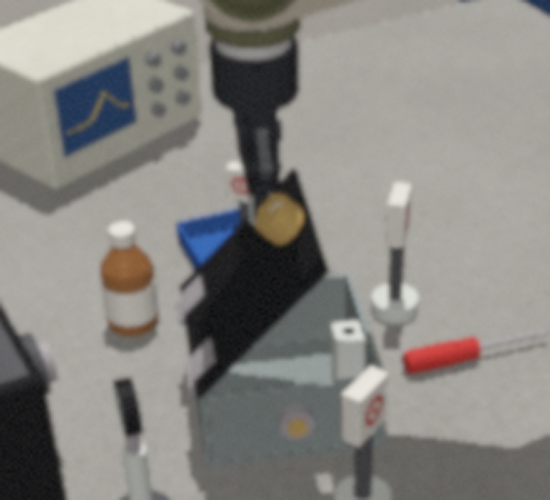

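The cover is folding with the fingers behind it, and is now at about 45°. I'll follow it down to the rim.

>>> arm_command(
  steps=[
    {"delta_pos": [-9,3.1,-9.5],"dr": [0,0,0]},
    {"delta_pos": [-8,2.8,-10.5],"dr": [0,0,0]},
    {"delta_pos": [-7,2.4,-11.3],"dr": [0,0,0]},
    {"delta_pos": [-6,2,-12],"dr": [0,0,0]},
    {"delta_pos": [-5,1.6,-12.5],"dr": [0,0,0]},
    {"delta_pos": [-3.5,1.2,-13],"dr": [0,0,0]},
    {"delta_pos": [-2,0.6,-11],"dr": [0,0,0]},
    {"delta_pos": [-0.7,0.2,-7],"dr": [0,0,0]},
    {"delta_pos": [0,0,-3.5],"dr": [0,0,0]},
    {"delta_pos": [0,0,0],"dr": [0,0,0]},
    {"delta_pos": [0,0,0],"dr": [0,0,0]},
  ],
)

```text
time_s: 10.3
position: [0.4958, -0.0941, 0.1134]
tool_rot: [[0.321, 0.947, 0.001], [0.947, -0.321, -0.0], [-0.0, 0.001, -1.0]]
ft_force: [-1.7, -0.2, 0.2]
grip_width: -0.0003
```

>>> arm_command(
  steps=[
    {"delta_pos": [0,0,-0.5],"dr": [0,0,0]},
    {"delta_pos": [0,0,-0.5],"dr": [0,0,0]},
    {"delta_pos": [0,0,-0.5],"dr": [0,0,0]},
    {"delta_pos": [0,0,0],"dr": [0,0,0]},
  ],
)

```text
time_s: 10.7
position: [0.4958, -0.094, 0.113]
tool_rot: [[0.321, 0.947, 0.002], [0.947, -0.321, -0.001], [-0.0, 0.002, -1.0]]
ft_force: [-3.7, 1.3, 12.9]
grip_width: 0.0003
```

>>> arm_command(
  steps=[
    {"delta_pos": [0,0,20],"dr": [0,0,0]},
    {"delta_pos": [0,0,40],"dr": [0,0,8]},
    {"delta_pos": [0,0,40],"dr": [0,0,8]},
    {"delta_pos": [-4,13,10],"dr": [0,0,8]},
    {"delta_pos": [-4,13,0],"dr": [0,0,8]},
    {"delta_pos": [-4,13,0],"dr": [0,0,8]},
    {"delta_pos": [-4,14,0],"dr": [0,0,8]},
    {"delta_pos": [0,0,0],"dr": [0,0,8]},
    {"delta_pos": [0,0,0],"dr": [0,0,8]},
    {"delta_pos": [0,0,0],"dr": [0,0,8]},
    {"delta_pos": [0,0,0],"dr": [0,0,8]},
    {"delta_pos": [0,0,0],"dr": [0,0,0]},
    {"delta_pos": [0,0,0],"dr": [0,0,0]},
  ],
  grip=0.75,
)

```text
time_s: 12.0
position: [0.4849, -0.0203, 0.221]
tool_rot: [[-0.864, 0.504, -0.005], [0.504, 0.863, -0.02], [-0.006, -0.02, -1.0]]
ft_force: [0.2, -0.3, -0.4]
grip_width: 0.0637
```

```bash
cat > scr.py <<'E'
from h import *
import sys
np.set_printoptions(precision=4,suppress=True)
o=env.observe(); im,c=grab('wrist',sys.argv[1]); print(o['position'],o['q'],o['grip_width'])
hsv=cv2.cvtColor(im,cv2.COLOR_BGR2HSV)
m=cv2.inRange(hsv,(12,80,90),(35,255,255)); m=cv2.morphologyEx(m,cv2.MORPH_OPEN,np.ones((3,3)))
for k in sorted(cv2.findContours(m,0,2)[0],key=cv2.contourArea)[-3:]:
    (x,y),r=cv2.minEnclosingCircle(k); print(cv2.contourArea(k),x,y,r,onz(c,x,y,.12))
print('expected',proj(c,[.4797,-.0409,.12]))
E
python3 scr.py w5.png
```

```text
[ 0.4849 -0.0203  0.221 ] [ -15.807    17.0915   87.32     -1.2443   75.5626 -165.2222] 0.06368813208381417
420.5 68.0 34.5 28.77943229675293 [ 0.5611 -0.1856  0.12  ]
2086.0 17.0 27.5 32.33042526245117 [ 0.5851 -0.2047  0.12  ]
2799.5 312.65142822265625 172.03268432617188 32.14231872558594 [ 0.4783 -0.0419  0.12  ]
expected [311.6351 174.4393]
```

View pics/w5.png

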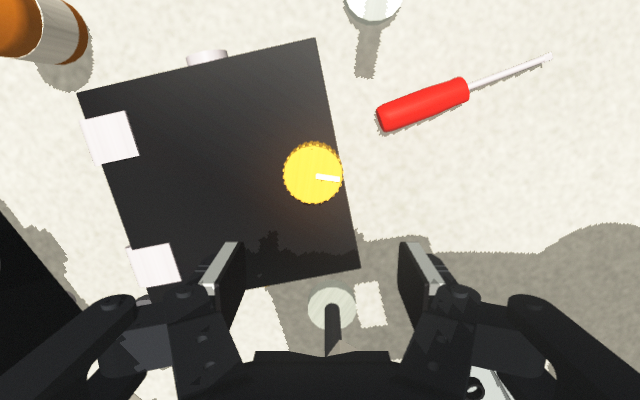

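>>> arm_command(
  steps=[
    {"delta_pos": [0,0,0],"dr": [0,0,-5]},
    {"delta_pos": [0,0,0],"dr": [0,0,-4]},
    {"delta_pos": [0,0,0],"dr": [0,0,0]},
    {"delta_pos": [0,0,0],"dr": [0,0,0]},
  ],
)

```text
time_s: 12.45
position: [0.4849, -0.0209, 0.221]
tool_rot: [[-0.774, 0.633, -0.008], [0.633, 0.774, -0.019], [-0.006, -0.02, -1.0]]
ft_force: [0.2, -0.5, -0.2]
grip_width: 0.0642
```

```bash
python3 scr.py w6.png
```

```text
[ 0.4849 -0.0209  0.221 ] [ -15.8776   17.16     87.217    -1.2326   75.7806 -156.3301] 0.06420418753549044
424.0 55.0 79.0 29.06898307800293 [ 0.5595 -0.1844  0.12  ]
1571.5 3.5 74.0 35.17466354370117 [ 0.582 -0.207  0.12 ]
2993.5 308.41375732421875 174.3267364501953 32.2323112487793 [ 0.4778 -0.0418  0.12  ]
expected [307.0438 177.1779]
```

>>> arm_command(
  steps=[
    {"delta_pos": [-6.2,-20.6,0],"dr": [1.1,-0.46,0]},
    {"delta_pos": [0,0,0],"dr": [0,0,0]},
    {"delta_pos": [0,0,-40],"dr": [0,0,0]},
    {"delta_pos": [0,0,-30],"dr": [0,0,0]},
    {"delta_pos": [0,0,0],"dr": [0,0,0]},
    {"delta_pos": [0,0,0],"dr": [0,0,0]},
  ],
)

```text
time_s: 13.1
position: [0.4791, -0.0409, 0.1516]
tool_rot: [[-0.774, 0.633, -0.0], [0.633, 0.774, -0.0], [0.0, -0.0, -1.0]]
ft_force: [0.1, -0.0, 0.4]
grip_width: 0.0639
```

```bash
python3 scr.py w7.png
```

```text
[ 0.4791 -0.0409  0.1516] [ -19.0197   21.1696   94.3047   -0.019    64.5416 -159.7381] 0.06394901539867125
747.5 1.5 97.0 34.033172607421875 [ 0.5399 -0.177   0.12  ]
5900.5 320.3474426269531 238.17796325683594 45.61213684082031 [ 0.4763 -0.0435  0.12  ]
expected [318.2239 246.4904]
```

>>> arm_command(
  steps=[
    {"delta_pos": [-0.5,-0.6,-20],"dr": [0,0,0]},
    {"delta_pos": [0,0,-12],"dr": [0,0,0]},
    {"delta_pos": [0,0,0],"dr": [0,0,0]},
    {"delta_pos": [0,0,0],"dr": [0,0,0]},
  ],
)

```text
time_s: 13.55
position: [0.4789, -0.0418, 0.1203]
tool_rot: [[-0.774, 0.633, 0.002], [0.633, 0.774, -0.001], [-0.002, 0.0, -1.0]]
ft_force: [-0.4, -0.4, -0.3]
grip_width: 0.0637
```

>>> arm_command(
  steps=[
    {"delta_pos": [0,0,0],"dr": [0,0,0]},
    {"delta_pos": [0,0,0],"dr": [0,0,0]},
    {"delta_pos": [0,0,0],"dr": [0,0,0]},
    {"delta_pos": [0,0,0],"dr": [0,0,0]},
    {"delta_pos": [0,0,0],"dr": [0,0,0]},
  ],
  grip=0,
  squeeze=30,
)

```text
time_s: 14.05
position: [0.4791, -0.0421, 0.12]
tool_rot: [[-0.774, 0.633, 0.002], [0.633, 0.774, -0.001], [-0.003, 0.001, -1.0]]
ft_force: [2.2, -1.0, 6.5]
grip_width: 0.0373
```

>>> arm_command(
  steps=[
    {"delta_pos": [0,0,-0.07],"dr": [0,0,-4]},
    {"delta_pos": [0,0,-0.07],"dr": [0,0,-8.5]},
    {"delta_pos": [0,0,-0.07],"dr": [0,0,-8.5]},
    {"delta_pos": [0,0,-0.07],"dr": [0,0,-8.5]},
    {"delta_pos": [0,0,-0.07],"dr": [0,0,-8.5]},
    {"delta_pos": [0,0,-0.07],"dr": [0,0,-8.5]},
    {"delta_pos": [0,0,-0.07],"dr": [0,0,-8.5]},
    {"delta_pos": [0,0,-0.07],"dr": [0,0,-8.5]},
    {"delta_pos": [0,0,-0.07],"dr": [0,0,-8.5]},
    {"delta_pos": [0,0,-0.07],"dr": [0,0,-8.5]},
  ],
)

```text
time_s: 15.05
position: [0.479, -0.0413, 0.1193]
tool_rot: [[0.502, 0.865, 0.003], [0.865, -0.502, 0.001], [0.002, 0.002, -1.0]]
ft_force: [1.6, 4.0, 6.6]
grip_width: 0.037
```

```bash
python3 -c "
from rig import env
o=env.observe();print(o['position'],o['ft_force'],o['wrist_torque'],o['q'],o['grip_width'])"
```

```text
[ 0.47896064 -0.04134202  0.1192914 ] [1.63775048 4.04936791 6.63594254] [ 0.65149956 -0.16887031 -0.03281041] [-1.91221320e+01  2.37031706e+01  9.68673691e+01  9.57559784e-02
  5.93059181e+01 -7.90141764e+01] 0.03704049874800958
```

>>> arm_command(
  steps=[
    {"delta_pos": [0,0,-0.07],"dr": [0,0,-8.5]},
    {"delta_pos": [0,0,-0.07],"dr": [0,0,-8.5]},
    {"delta_pos": [0,0,-0.07],"dr": [0,0,-8.5]},
    {"delta_pos": [0,0,-0.07],"dr": [0,0,-8.5]},
    {"delta_pos": [0,0,-0.07],"dr": [0,0,-8.5]},
    {"delta_pos": [0,0,-0.07],"dr": [0,0,-8.5]},
    {"delta_pos": [0,0,-0.07],"dr": [0,0,-8.5]},
    {"delta_pos": [0,0,-0.07],"dr": [0,0,-8.5]},
    {"delta_pos": [0,0,-0.07],"dr": [0,0,-8.5]},
    {"delta_pos": [0,0,-0.07],"dr": [0,0,-8.5]},
    {"delta_pos": [0,0,-0.07],"dr": [0,0,-8.5]},
    {"delta_pos": [0,0,-0.07],"dr": [0,0,-8.5]},
    {"delta_pos": [0,0,-0.07],"dr": [0,0,-8.5]},
    {"delta_pos": [0,0,-0.07],"dr": [0,0,-8.5]},
    {"delta_pos": [0,0,-0.07],"dr": [0,0,-8.5]},
    {"delta_pos": [0,0,-0.07],"dr": [0,0,-8.5]},
    {"delta_pos": [0,0,-0.07],"dr": [0,0,-8.5]},
    {"delta_pos": [0,0,-0.07],"dr": [0,0,-8.5]},
    {"delta_pos": [0,0,-0.07],"dr": [0,0,-8.5]},
    {"delta_pos": [0,0,-0.07],"dr": [0,0,-8.5]},
  ],
)

```text
time_s: 17.05
position: [0.4801, -0.0419, 0.118]
tool_rot: [[-0.345, -0.939, 0.006], [-0.939, 0.345, -0.001], [-0.001, -0.006, -1.0]]
ft_force: [5.5, 0.2, 2.9]
grip_width: 0.0371
```

>>> arm_command(
  steps=[
    {"delta_pos": [0,0,-0.07],"dr": [0,0,-8.5]},
    {"delta_pos": [0,0,-0.07],"dr": [0,0,-8.5]},
    {"delta_pos": [0,0,-0.07],"dr": [0,0,-8.5]},
    {"delta_pos": [0,0,-0.07],"dr": [0,0,-8.5]},
    {"delta_pos": [0,0,-0.07],"dr": [0,0,-8.5]},
    {"delta_pos": [0,0,-0.07],"dr": [0,0,-8.5]},
    {"delta_pos": [0,0,0],"dr": [0,0,0]},
    {"delta_pos": [0,0,0],"dr": [0,0,0]},
  ],
)

```text
time_s: 17.85
position: [0.4796, -0.0422, 0.1174]
tool_rot: [[-0.943, -0.333, 0.004], [-0.333, 0.943, -0.002], [-0.003, -0.003, -1.0]]
ft_force: [4.7, -2.8, 6.3]
grip_width: 0.0374
```

```bash
python3 -c "
from rig import env
o=env.observe();print(o['position'],o['ft_force'],o['wrist_torque'],o['q'],o['grip_width'])"
```

```text
[ 0.47964642 -0.04220916  0.1174486 ] [ 4.65285029 -2.82433705  6.32432471] [-0.35669112 -0.74926858 -0.0504794 ] [-1.91414899e+01  2.38852497e+01  9.69512267e+01 -2.79665795e-02
  5.89005348e+01  1.41436521e+02] 0.037380553510867054
```

>>> arm_command(
  steps=[
    {"delta_pos": [0,0,0],"dr": [0,0,0]},
    {"delta_pos": [0,0,0],"dr": [0,0,0]},
    {"delta_pos": [0,0,0],"dr": [0,0,0]},
    {"delta_pos": [0,0,0],"dr": [0,0,0]},
    {"delta_pos": [0,0,0],"dr": [0,0,8.5]},
    {"delta_pos": [0,0,0],"dr": [0,0,8.5]},
    {"delta_pos": [0,0,0],"dr": [0,0,8.5]},
    {"delta_pos": [0,0,0],"dr": [0,0,8.5]},
    {"delta_pos": [0,0,0],"dr": [0,0,8.5]},
    {"delta_pos": [0,0,0],"dr": [0,0,8.5]},
    {"delta_pos": [0,0,0],"dr": [0,0,8.5]},
    {"delta_pos": [0,0,0],"dr": [0,0,8.5]},
    {"delta_pos": [0,0,0],"dr": [0,0,8.5]},
    {"delta_pos": [0,0,0],"dr": [0,0,8.5]},
    {"delta_pos": [0,0,0],"dr": [0,0,8.5]},
    {"delta_pos": [0,0,0],"dr": [0,0,8.5]},
    {"delta_pos": [0,0,0],"dr": [0,0,8.5]},
    {"delta_pos": [0,0,0],"dr": [0,0,8.5]},
    {"delta_pos": [0,0,0],"dr": [0,0,8.5]},
    {"delta_pos": [0,0,0],"dr": [0,0,8.5]},
  ],
  grip=0.75,
)

```text
time_s: 19.85
position: [0.478, -0.0415, 0.1162]
tool_rot: [[0.911, -0.413, -0.0], [-0.413, -0.911, 0.0], [-0.001, -0.0, -1.0]]
ft_force: [-0.8, -0.1, 0.8]
grip_width: 0.0641
```

>>> arm_command(
  steps=[
    {"delta_pos": [0,0,0],"dr": [0,0,8.5]},
    {"delta_pos": [0,0,0],"dr": [0,0,8.5]},
    {"delta_pos": [0,0,0],"dr": [0,0,8.5]},
    {"delta_pos": [0,0,0],"dr": [0,0,8.5]},
    {"delta_pos": [0,0,0],"dr": [0,0,8.5]},
    {"delta_pos": [0,0,0],"dr": [0,0,8.5]},
    {"delta_pos": [0,0,0],"dr": [0,0,8.5]},
    {"delta_pos": [0,0,0],"dr": [0,0,8.5]},
    {"delta_pos": [0,0,0],"dr": [0,0,8.5]},
    {"delta_pos": [0,0,0],"dr": [0,0,8.5]},
    {"delta_pos": [0,0,0],"dr": [0,0,8.5]},
    {"delta_pos": [0,0,0],"dr": [0,0,8.5]},
    {"delta_pos": [0,0,0],"dr": [0,0,8.5]},
    {"delta_pos": [0,0,0],"dr": [0,0,8.5]},
    {"delta_pos": [0,0,0],"dr": [0,0,8.5]},
    {"delta_pos": [0,0,0],"dr": [0,0,8.5]},
    {"delta_pos": [0,0,0],"dr": [0,0,8.5]},
    {"delta_pos": [0,0,0],"dr": [0,0,0]},
    {"delta_pos": [0,0,0],"dr": [0,0,0]},
  ],
)

```text
time_s: 21.75
position: [0.4781, -0.0416, 0.1163]
tool_rot: [[-0.492, 0.87, -0.001], [0.87, 0.492, 0.0], [0.001, -0.001, -1.0]]
ft_force: [-0.3, -0.0, 0.1]
grip_width: 0.064
```

```bash
python3 -c "
from rig import env
o=env.observe();print(o['position'],o['ft_force'],o['wrist_torque'],o['q'],o['grip_width'])"
```

```text
[ 0.47806255 -0.04156525  0.11630464] [-0.32085295 -0.03593279  0.10001071] [ 0.0006658   0.03080264 -0.01923924] [-1.91394588e+01  2.39495622e+01  9.70942392e+01 -7.36965045e-03
  5.90051307e+01 -1.38623017e+02] 0.06403542227707945
```

>>> arm_command(
  steps=[
    {"delta_pos": [1,-0.3,0.7],"dr": [0,0,0]},
    {"delta_pos": [0,0,0],"dr": [0,0,0]},
    {"delta_pos": [0,0,0],"dr": [0,0,0]},
    {"delta_pos": [0,0,0],"dr": [0,0,0]},
    {"delta_pos": [0,0,0],"dr": [0,0,0]},
    {"delta_pos": [0,0,-0.07],"dr": [0,0,-8.5]},
    {"delta_pos": [0,0,-0.07],"dr": [0,0,-8.5]},
    {"delta_pos": [0,0,-0.07],"dr": [0,0,-8.5]},
    {"delta_pos": [0,0,-0.07],"dr": [0,0,-8.5]},
    {"delta_pos": [0,0,-0.07],"dr": [0,0,-8.5]},
    {"delta_pos": [0,0,-0.07],"dr": [0,0,-8.5]},
    {"delta_pos": [0,0,-0.07],"dr": [0,0,-8.5]},
    {"delta_pos": [0,0,-0.07],"dr": [0,0,-8.5]},
    {"delta_pos": [0,0,-0.07],"dr": [0,0,-8.5]},
    {"delta_pos": [0,0,-0.07],"dr": [0,0,-8.5]},
    {"delta_pos": [0,0,-0.07],"dr": [0,0,-8.5]},
    {"delta_pos": [0,0,-0.07],"dr": [0,0,-8.5]},
    {"delta_pos": [0,0,-0.07],"dr": [0,0,-8.5]},
    {"delta_pos": [0,0,0],"dr": [0,0,0]},
  ],
  grip=0,
)

```text
time_s: 23.65
position: [0.4795, -0.0414, 0.1163]
tool_rot: [[0.988, 0.155, 0.001], [0.155, -0.988, 0.001], [0.001, -0.001, -1.0]]
ft_force: [1.1, 5.3, 3.3]
grip_width: 0.0372
```

```bash
python3 -c "
from rig import env
o=env.observe();print(o['position'],o['ft_force'],o['wrist_torque'],o['q'],o['grip_width'])"
```

```text
[ 0.4794901  -0.04138184  0.11632514] [1.14527483 5.27921659 3.26102851] [ 0.8405541  -0.21550217 -0.03338965] [-19.11488913  24.0263929   96.94498694   0.1178778   58.99462183
 -28.10298267] 0.03718255470590945
```

>>> arm_command(
  steps=[
    {"delta_pos": [0,0,-0.07],"dr": [0,0,-8]},
    {"delta_pos": [0,0,-0.07],"dr": [0,0,-8]},
    {"delta_pos": [0,0,-0.07],"dr": [0,0,-8]},
    {"delta_pos": [0,0,-0.07],"dr": [0,0,-8]},
    {"delta_pos": [0,0,-0.07],"dr": [0,0,-8]},
  ],
)

```text
time_s: 24.15
position: [0.4797, -0.0414, 0.116]
tool_rot: [[0.856, -0.517, 0.002], [-0.517, -0.856, 0.001], [0.001, -0.002, -1.0]]
ft_force: [2.0, 4.9, 2.8]
grip_width: 0.0373
```

```bash
python3 -c "
from rig import env
o=env.observe();print(o['position'],o['ft_force'],o['wrist_torque'],o['q'][5],o['grip_width'])"
```

```text
[ 0.47971839 -0.04140586  0.11600666] [2.00810669 4.87945887 2.75656136] [ 0.77792526 -0.40327947  0.03569864] 11.98103371690708 0.03726738138884675
```

>>> arm_command(
  steps=[
    {"delta_pos": [0,0,-0.07],"dr": [0,0,-8]},
    {"delta_pos": [0,0,-0.07],"dr": [0,0,-8]},
    {"delta_pos": [0,0,-0.07],"dr": [0,0,-8]},
    {"delta_pos": [0,0,-0.07],"dr": [0,0,-8]},
  ],
)

```text
time_s: 24.55
position: [0.4799, -0.0415, 0.1158]
tool_rot: [[0.452, -0.892, 0.002], [-0.892, -0.452, 0.001], [0.0, -0.002, -1.0]]
ft_force: [3.6, 4.6, 2.5]
grip_width: 0.0368
```

```bash
python3 -c "
from rig import env
o=env.observe();print(o['position'],o['ft_force'],o['wrist_torque'],o['q'][5],o['grip_width'])"
```

```text
[ 0.47985792 -0.04152274  0.11575442] [3.6459409  4.59281314 2.46704822] [ 0.73374376 -0.49637521  0.01745556] 43.994350277366316 0.03682298377056646
```

>>> arm_command(
  steps=[
    {"delta_pos": [0,0,-0.07],"dr": [0,0,-8]},
    {"delta_pos": [0,0,-0.07],"dr": [0,0,-8]},
    {"delta_pos": [0,0,-0.07],"dr": [0,0,-8]},
    {"delta_pos": [0,0,-0.07],"dr": [0,0,-8]},
  ],
)

```text
time_s: 24.95
position: [0.4799, -0.0417, 0.1155]
tool_rot: [[-0.09, -0.996, 0.002], [-0.996, 0.09, 0.0], [-0.0, -0.002, -1.0]]
ft_force: [2.9, 2.7, 2.2]
grip_width: 0.037
```

```bash
python3 -c "
from rig import env
o=env.observe();print(o['position'],o['ft_force'],o['wrist_torque'],o['q'][5],o['grip_width'])"
```

```text
[ 0.479925   -0.04170542  0.11548969] [2.93901991 2.65756855 2.15128202] [ 0.55417987 -0.4463654   0.09764758] 76.01071360591372 0.03702398451005195
```

>>> arm_command(
  steps=[
    {"delta_pos": [0,0,-0.07],"dr": [0,0,-8]},
    {"delta_pos": [0,0,0],"dr": [0,0,-8]},
    {"delta_pos": [0,0,0],"dr": [0,0,-8]},
  ],
)

```text
time_s: 25.25
position: [0.479, -0.0414, 0.1151]
tool_rot: [[-0.485, -0.874, -0.0], [-0.874, 0.485, 0.0], [-0.0, 0.0, -1.0]]
ft_force: [2.0, 4.2, 1.9]
grip_width: 0.0369
```

```bash
python3 -c "
from rig import env
o=env.observe();print(o['position'],o['ft_force'],o['wrist_torque'],o['q'][5],o['grip_width'])"
```

```text
[ 0.47904926 -0.04142042  0.11512432] [1.95569498 4.16432295 1.90358367] [ 0.52029426 -0.62261424  0.77119467] 99.95400473887445 0.036887854990785736
```

>>> arm_command(
  steps=[
    {"delta_pos": [0,0,0],"dr": [0,0,0]},
    {"delta_pos": [0,0,0],"dr": [0,0,0]},
    {"delta_pos": [0,0,0],"dr": [0,0,0]},
    {"delta_pos": [0,0,0],"dr": [0,0,0]},
    {"delta_pos": [0,0,20],"dr": [0,0,0]},
    {"delta_pos": [0,0,40],"dr": [0,0,0]},
    {"delta_pos": [0,0,40],"dr": [0,0,0]},
    {"delta_pos": [0,0,35],"dr": [0,0,0]},
    {"delta_pos": [-25,0,10],"dr": [0,0,0]},
    {"delta_pos": [-25,0,0],"dr": [0,0,0]},
    {"delta_pos": [0,0,0],"dr": [0,0,0]},
    {"delta_pos": [0,0,0],"dr": [0,0,0]},
  ],
  grip=0.75,
)

```text
time_s: 26.45
position: [0.4294, -0.042, 0.2604]
tool_rot: [[-0.482, -0.876, 0.001], [-0.876, 0.482, -0.001], [0.0, -0.001, -1.0]]
ft_force: [0.3, 0.1, -0.9]
grip_width: 0.064
```

```bash
python3 - <<'E'
from h import *
np.set_printoptions(precision=4,suppress=True)
o=env.observe(); print(o['time_s'],o['position'],o['ft_force'])
w,cw=grab('wrist','w8.png'); s,cs=grab('scene','s8.png'); t,_=grab('top','t8.png')
# screw line dir & head top height by two views
for im,c,n in ((w,cw,'w'),(s,cs,'s')): print(n,proj(c,[.48,-.0415,.117]))
a=cv2.resize(s[90:290,220:420],(400,400),interpolation=2); b=cv2.resize(w,(400,250)); d=cv2.resize(t[120:280,260:460],(400,320),interpolation=2)
x=np.zeros((580,800,3),np.uint8); x[:400,:400]=a; x[:250,400:]=b; x[255:575,400:]=d; cv2.imwrite('pics/f8.png',x)
E
```

```text
26.45 [ 0.4294 -0.042   0.2604] [ 0.2724  0.0779 -0.9263]
w [288.3285 127.9267]
s [338.8415 177.2474]
```

View pics/f8.png

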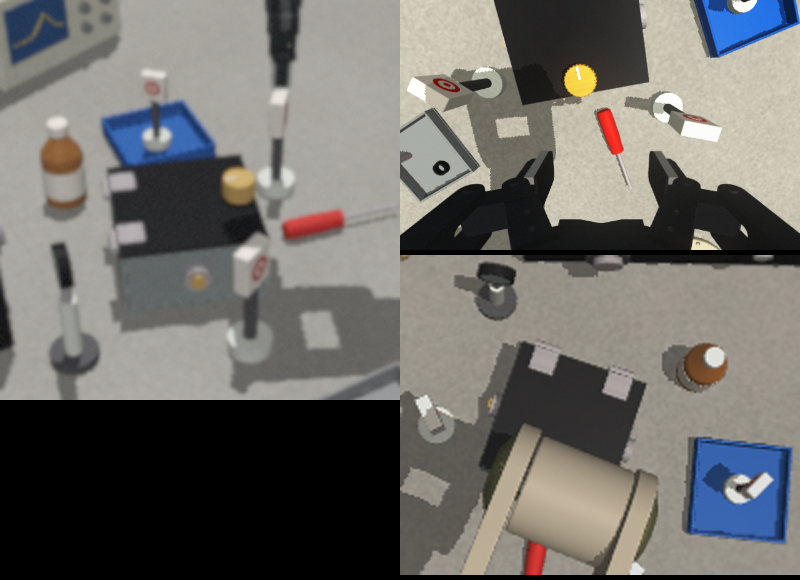

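```bash
python3 -c "
from rig import env
env.close_job()"
```

```text
the job is handed in; nothing more can be done
```

The job is done and handed in at about 26.6 s of the 72 s allowed. No verdict is reported.

- **Target:** I took the one in the chamber, the smallest of the three look-alikes, and stood it in the blue tray. The last pictures show it upright near the tray's middle.
- **Cover:** I folded it shut from behind, then pressed down at about 13 N to check. The fingertips stopped at 91 mm, which is the shut height. Only then did I start on the screw.
- **Screw:** I turned it clockwise in two strokes, about 9.0–9.4 rad in all. The turning torque stayed below about 0.1 N m, then jumped to 0.77 N m, which I took as the hard stop. I did not measure the head's height or grip it again to confirm.
- **Final state:** The gripper is open and clear of everything, with about 1 N on the wrist sensor. The lens post and amber bottle look unmoved. The grey tray was only partly in view at the end: the lens ring was clear, the steel post was not. The arm never went down near that tray.

**Mishap:** before gripping the screw, I over-rotated the last joint to its range limit (-165.2°). The arm stopped about 20 mm off and tilted by 1.2°. I corrected both before the grasp, and nothing was touched.

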